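Set a flat bar to overhang a sawing board up to its cutting line

ROBOT

A 6-joint arm with a two-finger parallel gripper is mounted at the origin on a cart in front of the work surface, level with it; the furniture and walls round the work are solid. World frame = base frame: x ahead of the robot, y to its left, z up, the work surface at z = 0. Lengths are in m, angles in rad, forces in N, time in s.
With the tool pointing down it reaches from about 0.425 to 0.95 m from the base axis. Payload 3.5 kg.
Tool frame: the origin (TCP) lies at the very end of the fingers, on their centre line; the grasp point (between the pads) lies ctrl.tcp_to_grasp behind it (ctrl.tcp_to_grasp is the distance from the TCP to the grasp point, in m); z points along the fingers, y is the line along which they close (so a half turn about z gives the same grasp; the last joint's range is limited). The gripper opens to 85 mm and grips with 20 to 120 N. Pads are 22 mm wide; open, the fingers measure 114 mm over their backs; the gripper's body (76 mm by 85 mm) begins 54 mm behind the grasp point. The pads swing forward as they close: fully open they stand 13 mm farther back than shut.
Start: joints at [1.196, 0.286, 1.577, -0, 1.279, -0.15], TCP at [0.15, 0.658, 0.231] pointing down, gripper open.
Joint ranges: [-2.77, 2.77], [-0.9, 2.22], [0.21, 2.48], [-1.53, 4.67], [0.24, 2.81], [-2.84, 2.84]. Speed limits (rad/s): [2.79, 2.79, 3.14, 3.14, 3.14, 3.14].

INTERFACE

Orientations are given as a unit quaternion [x, y, z, w].
In Python, from plant import ctrl gives the robot as it stands.
- The arm moves only by the shell command python3 -m inch 'ROWS' [FORCE]. ROWS is JSON, a list of rows, each an object with "slide": the shift along the tool's x, y, z in cm, a list of three; "turn": the turn about the tool's z in rad; "grip": the finger opening in cm, from 0 to 8.54. A call has 1 to 20 rows; each row is the pose to reach, as a shift and turn from the pose commanded when the call began, along the tool's axes at that moment; what a row does not reach only later rows make up. A row lasts 1/10 s, in which the tool goes at most 50 mm and 8.59 degrees, less where a joint would pass 70% of its speed; a pose out of reach is approached as far as the arm can. A call with a gripper value outside its range is refused whole. The fingers move at their own pace and stop on an object; FORCE is the grip in N (left out, the last holds). Time passes only in rows, so rows that repeat a pose let the fingers close. It gives the time, the measured TCP pose, the force, the opening and the grip force at its end, in the units of the state.
- ctrl.get_state(): the state, without advancing time (a new reading comes with each control period).
- ctrl.read_camera(name): name is "side" or "top" or "wrist"; returns (picture, depth): 384x512x3 uint8, red, green, blue; 384x512 float32, m along the optical axis (not along the pixel's ray), 0 where there is no reading.
- ctrl.camera_info(name): a dict with "K" (3x3 intrinsics, pixels), "camera_from_world" (4x4, takes a point from world to camera coordinates); the wrist camera has in their place "T_tool_cam" (4x4, takes a point from camera to tool coordinates, whose origin is the TCP and whose axes are the flange's). Camera axes: x right, y down, z forward; pixel columns grow to the right and rows downward; lengths in m; the calibration is good to about 2 mm. A picture is of the moment at which its call begins: read the wrist's pose just before it. camera_info takes no time and is no camera call.
- ctrl.sign_off(): hands the job in; it is judged then, once.
The state is a dict: "time": time; "qpos": joint angles; "dq": joint speeds; "joint_efforts": joint torques, N m; "eef_pos": TCP position; "tcp_rot": TCP orientation; "contact_force": force on the tool from outside, world axes, zero at the start; "wrist_torque": the same for the moment, N m; "opening": opening from 0.0 (shut) to 1.0 (fully open); "finger_force": force on a finger pad.
Only numpy, scipy, OpenCV 4.12 (cv2) and the standard library are available. Lean on these libraries where they do the work, as an engineer would, in place of code of your own. Each camera call takes 0.05 s, during which the arm holds its last target. There are 200 camera calls.

TASK

Get the aluminium flat bar ready for sawing: with your fingertips, push it along the wooden sawing board until it lies flat against the dark fence and sticks out over the board's right end by exactly the piece to be cut off, so that its red line is right above that end of the board. Only push it: do not pick it up or let it drop off, and leave the glue bottle, the roll of tape and the tape measure where they are.

Things in the scene. Friction and masses are not known exactly. Their poses are not given: they have to be found in the camera images.
- board_end (a point): Where the red line belongs: point fixed to the board, on its top surface, at the edge of its right (-y) end, 22.5 mm in front of the fence's face. Axes, those of the board: x across it towards the fence (away from the robot if the board is not turned), y along the fence, inwards over the board, z up. When the bar is set as wanted, red_line coincides with this point and the axes are parallel.
- saw_board: Plywood sawing board fixed to the bench, 140 (x) x 170 (y) x 22 mm thick, its top 22 mm above the bench; turned about the vertical from start to start. Origin: centre of its underside. A dark wooden fence stands along its whole far side: 18 mm high above the board's top, 20 mm wide, its face at x = +50 mm, facing -x. Axes as board_end.
- red_line (a point): Point on the underside of the loose aluminium flat bar, midway across its width, straight below the red line drawn across its top and down both sides (line 3 mm wide). Axes: x across the bar, y along it away from the end to be sawn off, z up. The end to be sawn off is 25 mm past the line (y = -25 mm here), the other end, with two dark drilled holes, at y = +75 mm.
- bar_center (a point): Centre of the same bar, 25 mm from the red line (y = +25 mm); same axes. The bar is 45 mm wide (x), 100 mm long (y), 8 mm thick, about 0.1 kg, and starts lying flat on the board, somewhat turned, clear of the fence, its red line 30 to 75 mm inwards of the board's right end. It slides easily (friction about 0.25) and stays where it is left.
- glue_bottle: White glue bottle with a blue label, 43 mm across, 126 mm tall, upright on the bench; origin at the centre of its foot. Bystander.
- pack_tape: Roll of brown packing tape lying flat, 104 mm across, 48 mm high; origin at the centre of its underside. Bystander.
- tape_measure: Yellow tape measure, 40 x 76 x 68 mm high, standing on the bench; origin at the centre of its underside. Bystander.

How it is judged:
By the outcome, as a careful person would: the job done as asked, in the order asked, and still so for the second after the job is handed in, with the robot touching nothing.
It also fails if it takes over 51 s, if anything falls off the work surface, if the arm or the gripper's body presses on something with over 40 N, if the wrist force passes 120 N, or if a joint passes its speed limit or range.

## Working session

There is one attempt and no reset: what is moved stays moved. The work goes in short steps, Python scripts to look and compute and a shell command to move; the robot and the scene stay as the last step left them, time stands still between calls to the robot, and variables do not carry over. Pictures are saved under pics/ and viewed, at most 10 in all, crops included, and the job is handed in when it is done.

```bash
ls; mkdir -p pics
python3 - <<'E'
from plant import ctrl
import cv2,numpy as np
s=ctrl.get_state();print(s['time'],s['eef_pos'],s['tcp_rot'],s['opening'],ctrl.tcp_to_grasp)
for n in('top','side'):
    p,d=ctrl.read_camera(n);i=ctrl.camera_info(n);print(n,i)
    cv2.imwrite(f'pics/{n}0.png',p[...,::-1]);np.savez(f'{n}0.npz',p=p,d=d,**i)
E
```

```text
pics
0.0 [0.15019022 0.65740054 0.22990589] [ 1.12165644e-01  9.93688782e-01 -1.17407004e-03 -3.08320018e-04] 0.9975046916407041 0.0187
top {'K': array([[379.15302729,   0.        , 254.18270854],
       [  0.        , 379.15302729, 196.44903003],
       [  0.        ,   0.        ,   1.        ]]), 'camera_from_world': array([[ 0.01848217, -0.9995666 ,  0.02291336,  0.04881535],
       [-0.99870423, -0.01954335, -0.04698845,  0.52651784],
       [ 0.04741589, -0.02201522, -0.9986326 ,  0.87822527],
       [ 0.        ,  0.        ,  0.        ,  1.        ]])}
side {'K': array([[392.1156401 ,   0.        , 256.22911549],
       [  0.        , 392.1156401 , 192.30681758],
       [  0.        ,   0.        ,   1.        ]]), 'camera_from_world': array([[-0.94267399, -0.33363729, -0.00720464,  0.53191628],
       [-0.15962633,  0.46976449, -0.86824004,  0.09088329],
       [ 0.29306174, -0.81731725, -0.49609206,  0.78398348],
       [ 0.        ,  0.        ,  0.        ,  1.        ]])}
```

View pics/top0.png

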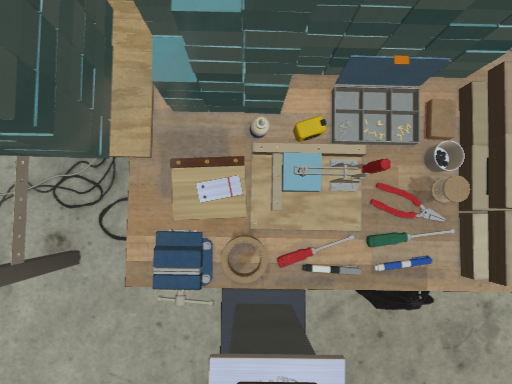

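View pics/side0.png

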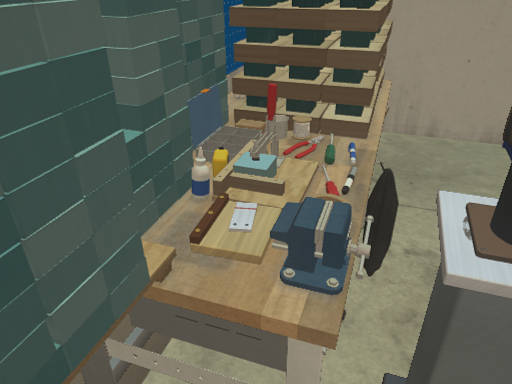

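The top view shows the board at about (208,188) with its fence along the top. The bar is at (219,189), its red line near column 233, and the board's right end is near column 245. I'll take rough measurements, then get a closer look with the wrist camera.

```bash
cat > h.py <<'E'
import numpy as np,cv2
from plant import ctrl
from scipy.spatial.transform import Rotation as R
def cast(K,cfw,uv,z):
    uv=np.atleast_2d(np.asarray(uv,float)); c=np.linalg.inv(cfw)
    r=np.c_[uv,np.ones(len(uv))]@np.linalg.inv(K).T@c[:3,:3].T; o=c[:3,3]
    return (o+r*((z-o[2])/r[:,2])[:,None])[:,:2]
def proj(K,cfw,P):
    P=np.atleast_2d(P);q=(P@cfw[:3,:3].T+cfw[:3,3])@K.T;return q[:,:2]/q[:,2:]
def wrist_cfw(s,i):
    T=np.eye(4);T[:3,:3]=R.from_quat(s['tcp_rot']).as_matrix();T[:3,3]=s['eef_pos']
    return np.linalg.inv(T@i['T_tool_cam'])
E
python3 - <<'E'
from h import *
f=np.load('top0.npz');p=f['p'];K=f['K'];C=f['camera_from_world']
c=p[140:235,155:265,::-1];cv2.imwrite('pics/top0c.png',cv2.resize(c,None,fx=7,fy=6.3,interpolation=cv2.INTER_CUBIC))
for uv,z in [((172,219),.022),((246,218),.022),((245,165),.022),((171,166),.022),((197,189),.03),((242,185),.03),((233,188),.03)]: print(uv,cast(K,C,uv,z))
i=ctrl.camera_info('wrist');print(i)
for n in('x',): 
  d=f['d'];print('depth-z check other board', )
Ci=np.linalg.inv(C)
for u,v in [(208,212),(258,220),(248,190),(275,200),(258,150),(295,170),(277,180),(240,262),(180,250),(208,161),(260,125),(180,275)]:
    z=float(d[v,u]);q=Ci@np.r_[np.linalg.inv(K)@[u*z,v*z,z],1];print(u,v,q[:3].round(3))
E
```

```text
(172, 219) [[0.46933096 0.24734046]]
(246, 218) [[0.47474091 0.07705559]]
(245, 165) [[0.59788506 0.08178574]]
(171, 166) [[0.59187386 0.25315718]]
(197, 189) [[0.53916503 0.19070573]]
(242, 185) [[0.5504509  0.08774684]]
(233, 188) [[0.54311917 0.10828463]]
{'K': array([[291.47840964,   0.        , 256.51431975],
       [  0.        , 291.47840964, 195.65734939],
       [  0.        ,   0.        ,   1.        ]]), 'T_tool_cam': array([[-7.72624634e-04, -9.52513709e-01, -3.04494723e-01,
         7.72465151e-02],
       [ 9.99998251e-01, -1.25452379e-03,  1.38697912e-03,
         6.50334570e-06],
       [-1.70311250e-03, -3.04493119e-01,  9.52513013e-01,
        -1.41813307e-01],
       [ 0.00000000e+00,  0.00000000e+00,  0.00000000e+00,
         1.00000000e+00]])}
depth-z check other board
208 212 [0.487 0.165 0.024]
258 220 [0.471 0.049 0.015]
248 190 [0.541 0.074 0.002]
275 200 [0.517 0.013 0.048]
258 150 [0.628 0.053 0.058]
295 170 [ 0.58  -0.025  0.098]
277 180 [0.562 0.009 0.049]
240 262 [0.371 0.089 0.001]
180 250 [0.408 0.211 0.115]
208 161 [0.603 0.166 0.042]
260 125 [0.674 0.051 0.1  ]
180 275 [0.356 0.21  0.111]
```

View pics/top0c.png

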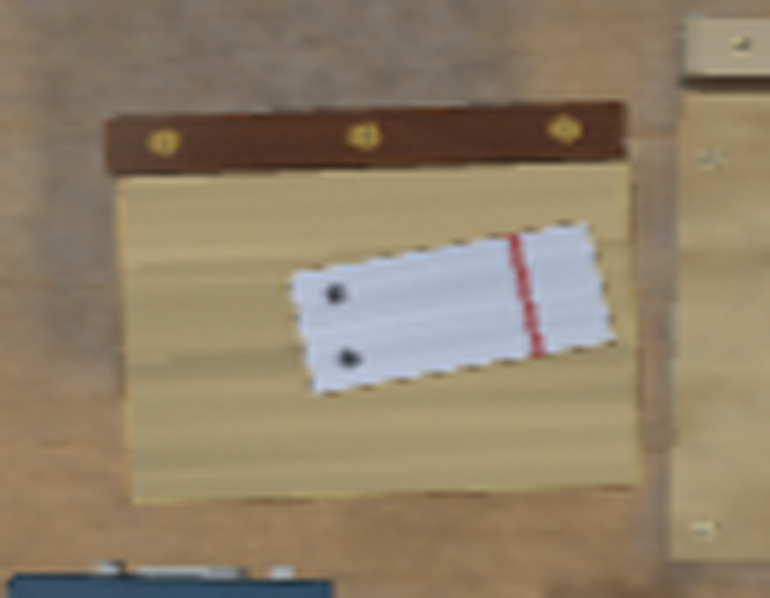

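The crop shows the fence face running along rows 165–175, the red line through (525,295), and the bar's left end with its two holes near column 300. The bar is turned about 9° relative to the board. Next I'll move to a look pose above the board with the gripper squared to it.

```bash
python3 -m inch '[{"slide":[-43,-44.3,0],"turn":-0.257,"grip":4},{"slide":[-43,-44.3,0],"turn":-0.257,"grip":4},{"slide":[-43,-44.3,0],"turn":-0.257,"grip":4},{"slide":[-43,-44.3,0],"turn":-0.257,"grip":4},{"slide":[-43,-44.3,0],"turn":-0.257,"grip":4},{"slide":[-43,-44.3,0],"turn":-0.257,"grip":4},{"slide":[-43,-44.3,0],"turn":-0.257,"grip":4},{"slide":[-43,-44.3,0],"turn":-0.257,"grip":4},{"slide":[-43,-44.3,0],"turn":-0.257,"grip":4},{"slide":[-43,-44.3,0],"turn":-0.257,"grip":4},{"slide":[-43,-44.3,0],"turn":-0.257,"grip":4},{"slide":[-43,-44.3,0],"turn":-0.257,"grip":4},{"slide":[-43,-44.3,4],"turn":-0.257,"grip":4},{"slide":[-43,-44.3,8],"turn":-0.257,"grip":4},{"slide":[-43,-44.3,8],"turn":-0.257,"grip":4},{"slide":[-43,-44.3,8],"turn":-0.257,"grip":4},{"slide":[-43,-44.3,8],"turn":-0.257,"grip":4}]'
cat > look.py <<'E'
import sys
from h import *
n=sys.argv[1];s=ctrl.get_state();p,d=ctrl.read_camera('wrist');i=ctrl.camera_info('wrist')
np.savez(n+'.npz',p=p,d=d,K=i['K'],C=wrist_cfw(s,i));cv2.imwrite(f'pics/{n}.png',p[...,::-1])
print(s['time'],s['eef_pos'],R.from_quat(s['tcp_rot']).as_matrix()[:,1],s['contact_force'],s['opening'])
E
python3 look.py w1
```

```text
time: 1.8
eef_pos: [0.4721, 0.1309, 0.1536]
tcp_rot: [-0.017, 1.0, 0.0, 0.002]
contact_force: [-0.2, 0.2, -0.7]
opening: 0.464
finger_force: 0.0
1.8 [0.47207357 0.1308954  0.1536029 ] [-3.32083719e-02  9.99448442e-01  1.26452976e-04] [-0.20818117  0.22930057 -0.65318715] 0.46367352419387103
```

View pics/w1.png

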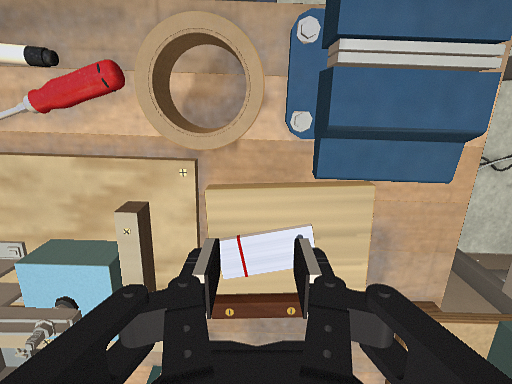

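The wrist view is turned half round, with the robot's side at the top. The red line is at (241,257), the bar spans columns 215–315, and the fence is at about row 305, between the fingers. I'll descend on the near side of the bar and push towards the fence with both fingers.

```bash
python3 -m inch '[{"slide":[-1.3,0.4,0],"grip":4},{"slide":[-1.3,0.4,4]},{"slide":[-1.3,0.4,8]},{"slide":[-1.3,0.4,10.5]},{"slide":[-1.3,0.4,12]},{"slide":[-1.3,0.4,12]},{"slide":[-1.3,0.4,12.3]},{"slide":[-1.3,0.4,12.3]},{"slide":[-1.3,0.4,12.3]}]'
```

```text
$[0]: bad value
```

```bash
python3 -m inch '[{"slide":[-1.3,0.4,0],"turn":0,"grip":4},{"slide":[-1.3,0.4,4],"turn":0,"grip":4},{"slide":[-1.3,0.4,8],"turn":0,"grip":4},{"slide":[-1.3,0.4,10.5],"turn":0,"grip":4},{"slide":[-1.3,0.4,12],"turn":0,"grip":4},{"slide":[-1.3,0.4,12.3],"turn":0,"grip":4},{"slide":[-1.3,0.4,12.3],"turn":0,"grip":4},{"slide":[-1.3,0.4,12.3],"turn":0,"grip":4}]'
```

```text
time: 2.65
eef_pos: [0.4854, 0.1351, 0.0304]
tcp_rot: [-0.016, 1.0, 0.0, 0.002]
contact_force: [-0.5, -0.4, 0.6]
opening: 0.468
finger_force: 0.0
```

```bash
python3 -m inch '[{"slide":[0,0,0.2],"turn":0,"grip":4},{"slide":[0,0,0.4],"turn":0,"grip":4},{"slide":[0,0,0.6],"turn":0,"grip":4},{"slide":[0,0,0.6],"turn":0,"grip":4},{"slide":[0,0,0.6],"turn":0,"grip":4}]'; python3 -m inch '[{"slide":[0,0,0.1],"turn":0,"grip":4},{"slide":[0,0,0.2],"turn":0,"grip":4},{"slide":[0,0,0.2],"turn":0,"grip":4},{"slide":[0,0,0.2],"turn":0,"grip":4}]'; python3 look.py w2
```

```text
time: 3.15
eef_pos: [0.4836, 0.1347, 0.0222]
tcp_rot: [-0.016, 1.0, -0.0, -0.0]
contact_force: [0.5, 0.8, 0.4]
opening: 0.468
finger_force: 0.0
time: 3.55
eef_pos: [0.4839, 0.1347, 0.0205]
tcp_rot: [-0.016, 1.0, -0.0, 0.0]
contact_force: [-0.5, -0.6, 2.3]
opening: 0.47
finger_force: 1.2
3.55 [0.4838678  0.13472777 0.02053019] [-3.21885668e-02  9.99481814e-01 -2.45793844e-05] [-0.52979513 -0.56679507  2.30237946] 0.46952990655268306
```

View pics/w2.png

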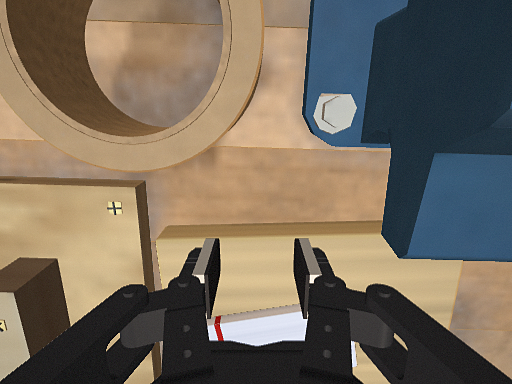

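The fingertips stand just in front of the bar, whose near edge is at about row 310, and they are lightly touching the board (2 N). I'll lift 2 mm and push.

```bash
python3 -m inch '[{"slide":[0,0,-0.2],"turn":0,"grip":4},{"slide":[-0.5,0,-0.2],"turn":0,"grip":4},{"slide":[-1,0,-0.2],"turn":0,"grip":4},{"slide":[-1.4,0,-0.2],"turn":0,"grip":4},{"slide":[-1.8,0,-0.2],"turn":0,"grip":4},{"slide":[-2.2,0,-0.2],"turn":0,"grip":4},{"slide":[-2.6,0,-0.2],"turn":0,"grip":4},{"slide":[-3,0,-0.2],"turn":0,"grip":4},{"slide":[-3.4,0,-0.2],"turn":0,"grip":4},{"slide":[-3.8,0,-0.2],"turn":0,"grip":4},{"slide":[-4.1,0,-0.2],"turn":0,"grip":4},{"slide":[-4.3,0,-0.2],"turn":0,"grip":4},{"slide":[-4.4,0,-0.2],"turn":0,"grip":4},{"slide":[-4.4,0,-0.2],"turn":0,"grip":4}]'
python3 -m inch '[{"slide":[0.5,0,0],"turn":0,"grip":4},{"slide":[0.5,0,-5],"turn":0,"grip":4},{"slide":[0.5,0,-10],"turn":0,"grip":2},{"slide":[-4,0,-13],"turn":0,"grip":0},{"slide":[-8.5,0,-13],"turn":0,"grip":0},{"slide":[-8.5,0,-13],"turn":0,"grip":0},{"slide":[-8.5,0,-13],"turn":0,"grip":0},{"slide":[-8.5,0,-13],"turn":0,"grip":0}]';python3 look.py w3
```

```text
time: 5.0
eef_pos: [0.5279, 0.1361, 0.0224]
tcp_rot: [-0.016, 1.0, 0.0, 0.0]
contact_force: [0.4, -0.1, 0.1]
opening: 0.468
finger_force: 0.0
time: 5.8
eef_pos: [0.6111, 0.1389, 0.1513]
tcp_rot: [-0.016, 1.0, -0.0, -0.001]
contact_force: [-0.2, -0.3, 0.7]
opening: -0.001
finger_force: 0.0
5.8 [0.61113532 0.13889065 0.15132543] [-3.23202890e-02  9.99477562e-01 -4.56975792e-05] [-0.24666932 -0.32846164  0.68231962] -0.001069627690608771
```

View pics/w3.png

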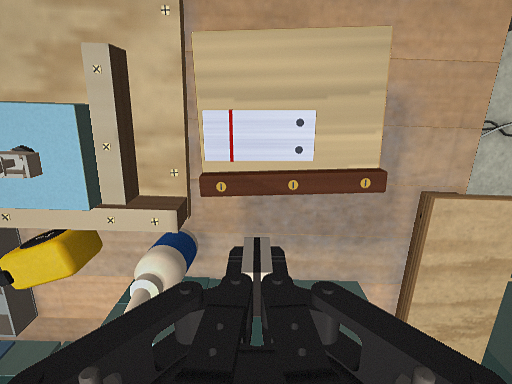

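The bar is now nearly parallel to the fence, with its corners at about (203,110) and (316,161) and the red line at column 231. The board's right edge runs along columns 193–201, and the fence face is at about row 172. Now a fine measurement.

```bash
cat > meas.py <<'E'
import sys
from h import *
f=np.load(sys.argv[1]+'.npz');p=f['p'].astype(int);K=f['K'];C=f['C']
r,g,b=p[...,0],p[...,1],p[...,2]
rows=np.arange(384)[:,None];cols=np.arange(512)
roi=(rows<225)&(cols>150)&(cols<400)
def big(m):
    n,l,st,_=cv2.connectedComponentsWithStats((m&roi).astype(np.uint8));return l==1+np.argmax(st[1:,4])
red=big((r>130)&(r-g>70)&(r-b>70))
white=(b>=r-12)&(b>150)&roi
bar=big(cv2.morphologyEx((white|red).astype(np.uint8),cv2.MORPH_CLOSE,np.ones((5,5)))>0)
cn=max(cv2.findContours(bar.astype(np.uint8),0,2)[0],key=cv2.contourArea)
rect=cv2.minAreaRect(cast(K,C,cn[:,0]+0.,.03).astype(np.float32)*1000)
print('bar rect mm',rect)
rp=cast(K,C,np.argwhere(red)[:,::-1],.03)
bp=cast(K,C,np.argwhere(bar)[:,::-1],.03)
# fence face: near edge of brown top, z=.04
fence=big((r<125)&(r-b>25)&(r-g>15))
fu=[u for u in np.where(fence.any(0))[0]];fu=fu[8:-8]
fe=cast(K,C,[(u,np.argmax(fence[:,u])-.5) for u in fu],.04)
# board right end: strongest horizontal grey step per row, z=.022
board=big((r>150)&(r-b>40)&(g>r-60)&(cols>186)&~bar) if 0 else None
gray=cv2.GaussianBlur(p[...,2].astype(np.uint8),(3,3),0).astype(float);gx=np.abs(np.gradient(r-2.*b+g,axis=1))
top=int(cn[:,0,1].min());be=[]
R_=range(38,160)
uv=[]
for v in R_:
    a=186+np.argmax(gx[v,186:206]);w=gx[v,a-1:a+2];uv.append((a+(w[2]-w[0])/w.sum() if w.sum()>0 else a,v))
uv=np.array(uv);be=cast(K,C,uv,.022)
def line(P,ax):  # robust fit coordinate ax vs other
    o=P[:,1-ax];y=P[:,ax];k=np.ones(len(y),bool)
    for _ in range(6):
        c=np.polyfit(o[k],y[k],1);e=np.abs(y-np.polyval(c,o));k=e<max(.001,1.5*np.median(e))
    return c,k.sum(),e[k].std()
cf,nf,sf=line(fe,0);ce,ne,se=line(be,1)
print('fence x=',cf,nf,sf,'end y=',ce,ne,se,'angles board by fence',-cf[0],'by end',ce[0], 'px',uv[::30,0])
th=np.arctan(-cf[0]);ex=np.array([np.cos(th),np.sin(th)]);ey=np.array([-np.sin(th),np.cos(th)])
F=np.array([np.polyval(cf,.15),.15]);x0=.55;E=np.array([x0,np.polyval(ce,x0)])
c=bp.mean(0);rl=rp.mean(0)
vx=np.linalg.svd(bp-c,full_matrices=False)[2][0];vx*=np.sign(vx[1])
q=cv2.boxPoints(rect)/1000
print('bar centre world',c,'red',rl,'bar yaw - board yaw deg',np.degrees(np.arctan2(-vx[0],vx[1])-th))
print('corner gap to fence mm',((F-q)@ex*1000).round(1),'corner y-end mm',((q-E)@ey*1000).round(1))
print('red to end mm (want 0)',(rl-E)@ey*1000,'via centre',(c-E)@ey*1000-25,'centre to fence-22.5',(F-c)@ex*1000-22.5)
E
python3 meas.py w3
```

```text
bar rect mm ((562.2037353515625, 139.39080810546875), (44.697391510009766, 98.64904022216797), 1.806282877922058)
fence x= [-0.05797973  0.59932836] 173 0.0001738679968902909 end y= [0.1020634  0.03021226] 72 0.00026865138666932456 angles board by fence 0.05797973191337363 by end 0.10206339872194904 px [190.57575758 193.29357798 196.01428571 202.66268657 204.38586957]
bar centre world [0.56120813 0.13885095] red [0.5623418  0.11452997] bar yaw - board yaw deg -1.4646696041063674
corner gap to fence mm [50.  52.6  8.   5.4] corner y-end mm [102.1   3.5   2.4 101. ]
red to end mm (want 0) 27.42121144129707 via centre 26.76703672790461 centre to fence-22.5 7.5192764803440895
```

```bash
sed -i 's/^R_=.*/R_=[v for v in range(34,172) if not top-3<v<top+62]/; s/uv\[::30,0\]/uv[::8].round(1).tolist()/' meas.py
sed -i 's/a=186+np.argmax(gx\[v,186:206\])/g0=int(round(193+8*(v-28)\/144)) if len(sys.argv)<3 else int(eval(sys.argv[2]));a=g0-4+np.argmax(gx[v,g0-4:g0+5])/' meas.py
python3 meas.py w3
python3 - <<'E'
import cv2,numpy as np
c=cv2.imread('pics/w3.png')[20:210,180:330]
cv2.imwrite('pics/w3c.png',cv2.resize(c,None,fx=4,fy=3.15*1,interpolation=cv2.INTER_NEAREST))
E
```

```text
bar rect mm ((562.2037353515625, 139.39080810546875), (44.697391510009766, 98.64904022216797), 1.806282877922058)
fence x= [-0.05797973  0.59932836] 173 0.0001738679968902909 end y= [0.05546506 0.05347368] 71 6.747727694176675e-05 angles board by fence 0.05797973191337363 by end 0.05546505751047301 px [[190.7, 34.0], [191.2, 42.0], [191.7, 50.0], [192.4, 58.0], [193.3, 66.0], [193.7, 74.0], [194.4, 82.0], [195.0, 90.0], [196.0, 98.0], [196.3, 106.0]]
bar centre world [0.56120813 0.13885095] red [0.5623418  0.11452997] bar yaw - board yaw deg -1.4646696041063674
corner gap to fence mm [50.  52.6  8.   5.4] corner y-end mm [104.5   5.9   4.7 103.3]
red to end mm (want 0) 29.784915003508576 via centre 29.130740290116115 centre to fence-22.5 7.5192764803440895
```

View pics/w3c.png

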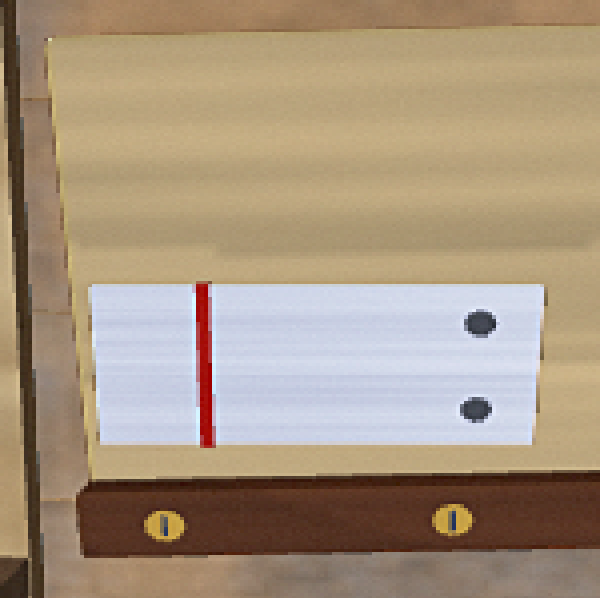

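The end edge and fence are now fitted cleanly: the board is turned 0.058 rad and the bar has 29.5 mm to go towards the right end. In the crop, the dark strip at row 480 is the fence face. Next is the end push with the fingers shut.

```bash
python3 -m inch '[{"slide":[5.2,7.2,0],"turn":-0.026,"grip":0},{"slide":[5.2,7.2,0],"turn":-0.026,"grip":0},{"slide":[5.2,7.2,3],"turn":-0.026,"grip":0},{"slide":[5.2,7.2,7],"turn":-0.026,"grip":0},{"slide":[5.2,7.2,10],"turn":-0.026,"grip":0},{"slide":[5.2,7.2,11.5],"turn":-0.026,"grip":0},{"slide":[5.2,7.2,12.2],"turn":-0.026,"grip":0},{"slide":[5.2,7.2,12.4],"turn":-0.026,"grip":0},{"slide":[5.2,7.2,12.6],"turn":-0.026,"grip":0},{"slide":[5.2,7.2,12.6],"turn":-0.026,"grip":0},{"slide":[5.2,7.2,12.6],"turn":-0.026,"grip":0}]'
```

```text
time: 6.95
eef_pos: [0.5593, 0.2093, 0.0276]
tcp_rot: [-0.029, 1.0, 0.0, 0.001]
contact_force: [0.1, 0.4, 1.1]
opening: 0.0
finger_force: 0.0
```

```bash
python3 -m inch '[{"slide":[0.2,0,0.2],"turn":0,"grip":0},{"slide":[0.2,-0.4,0.2],"turn":0,"grip":0},{"slide":[0.2,-0.7,0.2],"turn":0,"grip":0},{"slide":[0.2,-1.1,0.2],"turn":0,"grip":0},{"slide":[0.2,-1.5,0.2],"turn":0,"grip":0},{"slide":[0.2,-1.9,0.2],"turn":0,"grip":0},{"slide":[0.2,-2.3,0.2],"turn":0,"grip":0},{"slide":[0.2,-2.6,0.2],"turn":0,"grip":0},{"slide":[0.2,-2.9,0.2],"turn":0,"grip":0},{"slide":[0.2,-3.1,0.2],"turn":0,"grip":0},{"slide":[0.2,-3.2,0.2],"turn":0,"grip":0},{"slide":[0.2,-3.3,0.2],"turn":0,"grip":0},{"slide":[0.2,-3.3,0.2],"turn":0,"grip":0}]'
python3 -m inch '[{"slide":[0,0.5,0],"turn":0,"grip":0},{"slide":[0,0.5,-4],"turn":0,"grip":0},{"slide":[0,0.5,-8],"turn":0,"grip":0},{"slide":[-4,-2,-12],"turn":0,"grip":0},{"slide":[-6,-4,-12.5],"turn":0,"grip":0},{"slide":[-6,-4,-12.5],"turn":0,"grip":0},{"slide":[-6,-4,-12.5],"turn":0,"grip":0},{"slide":[-6,-4,-12.5],"turn":0,"grip":0}]'; python3 look.py w4; python3 meas.py w4
```

```text
time: 8.25
eef_pos: [0.5583, 0.176, 0.0243]
tcp_rot: [-0.029, 1.0, -0.0, 0.0]
contact_force: [0.4, 0.2, -0.5]
opening: -0.002
finger_force: 0.0
time: 9.05
eef_pos: [0.6189, 0.1402, 0.1476]
tcp_rot: [-0.029, 1.0, 0.0, -0.002]
contact_force: [0.9, -0.7, -0.3]
opening: 0.002
finger_force: 0.0
9.05 [0.61887534 0.14022867 0.14763777] [-5.86252746e-02  9.98280034e-01  2.24000882e-04] [ 0.89478519 -0.74694475 -0.28725532] 0.0016182849051961012
bar rect mm ((564.6036376953125, 119.77338409423828), (45.153438568115234, 98.6277847290039), 3.3178508281707764)
fence x= [-0.05781629  0.59989189] 177 6.446322875582857e-05 end y= [0.04931936 0.05667694] 66 0.00012870276185547724 angles board by fence 0.05781629493663862 by end 0.049319356188872586 px [[192.6, 34.0], [193.4, 42.0], [193.7, 50.0], [194.4, 58.0], [194.4, 66.0], [195.3, 74.0], [195.4, 82.0], [196.1, 90.0], [196.3, 98.0], [196.8, 170.0]]
bar centre world [0.56363567 0.11912152] red [0.56549797 0.09494809] bar yaw - board yaw deg -0.0019270967555187395
corner gap to fence mm [50.9 50.9  5.7  5.7] corner y-end mm [ 84.4 -14.2 -14.2  84.4]
red to end mm (want 0) 10.232380756085862 via centre 9.473005341664532 centre to fence-22.5 6.82009458267801
```

View pics/w4.png

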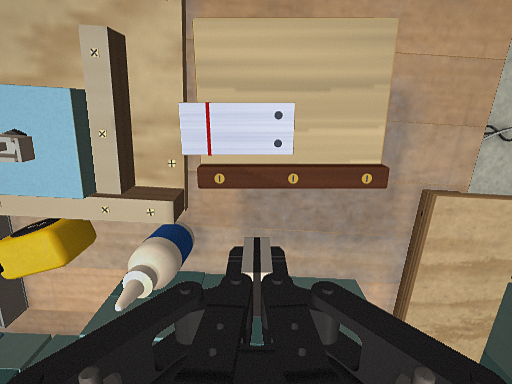

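The bar is now parallel to the board, with its red line at column 208, the board's end at column 196, and about 9.8 mm still to go. Its gap to the fence is about 6–10 mm. I'll do a second end push and then the fence push.

```bash
python3 -m inch '[{"slide":[5.6,4.4,0],"turn":0,"grip":0},{"slide":[5.6,4.4,0],"turn":0,"grip":0},{"slide":[5.6,4.4,4],"turn":0,"grip":0},{"slide":[5.6,4.4,8],"turn":0,"grip":0},{"slide":[5.6,4.4,11],"turn":0,"grip":0},{"slide":[5.6,4.4,12],"turn":0,"grip":0},{"slide":[5.6,4.4,12.3],"turn":0,"grip":0},{"slide":[5.6,4.4,12.3],"turn":0,"grip":0},{"slide":[5.6,4.4,12.3],"turn":0,"grip":0}]'
python3 -m inch '[{"slide":[0,-0.3,0],"turn":0,"grip":0},{"slide":[0,-0.5,0],"turn":0,"grip":0},{"slide":[0,-0.7,0],"turn":0,"grip":0},{"slide":[0,-0.9,0],"turn":0,"grip":0},{"slide":[0,-1.1,0],"turn":0,"grip":0},{"slide":[0,-1.2,0],"turn":0,"grip":0},{"slide":[0,-1.3,0],"turn":0,"grip":0},{"slide":[0,-1.4,0],"turn":0,"grip":0},{"slide":[0,-1.4,0],"turn":0,"grip":0}]'
```

```text
time: 10.0
eef_pos: [0.5635, 0.1807, 0.0283]
tcp_rot: [-0.029, 1.0, 0.0, 0.002]
contact_force: [1.0, -0.5, 1.0]
opening: -0.003
finger_force: 0.0
time: 10.9
eef_pos: [0.5628, 0.1662, 0.0262]
tcp_rot: [-0.029, 1.0, -0.0, -0.0]
contact_force: [-0.5, 0.6, 1.0]
opening: -0.005
finger_force: 0.1
```

```bash
python3 -m inch '[{"slide":[0,0.5,0],"turn":0,"grip":0},{"slide":[0,0.5,-4],"turn":0,"grip":2},{"slide":[4.6,-4.8,-5],"turn":0,"grip":4},{"slide":[4.6,-4.8,-5],"turn":0,"grip":4},{"slide":[4.6,-4.8,-5],"turn":0,"grip":4},{"slide":[4.6,-4.8,-5],"turn":0,"grip":4},{"slide":[4.6,-4.8,-2],"turn":0,"grip":4},{"slide":[4.6,-4.8,-0.5],"turn":0,"grip":4},{"slide":[4.6,-4.8,0.2],"turn":0,"grip":4},{"slide":[4.6,-4.8,0.3],"turn":0,"grip":4},{"slide":[4.6,-4.8,0.3],"turn":0,"grip":4},{"slide":[4.6,-4.8,0.3],"turn":0,"grip":4}]'
```

```text
time: 12.1
eef_pos: [0.5206, 0.1159, 0.0242]
tcp_rot: [-0.029, 1.0, 0.0, 0.001]
contact_force: [0.2, 0.4, -0.9]
opening: 0.467
finger_force: 0.0
```

```bash
python3 -m inch '[{"slide":[-0.4,0,0.1],"turn":0,"grip":4},{"slide":[-0.8,0,0.1],"turn":0,"grip":4},{"slide":[-1.0,0,0.1],"turn":0,"grip":4},{"slide":[-1.2,0,0.1],"turn":0,"grip":4},{"slide":[-1.4,0,0.1],"turn":0,"grip":4},{"slide":[-1.4,0,0.1],"turn":0,"grip":4}]'
python3 -m inch '[{"slide":[-0.1,0,0],"turn":0,"grip":4},{"slide":[-0.2,0,0],"turn":0,"grip":4},{"slide":[-0.2,0,0],"turn":0,"grip":4}]'
python3 -m inch '[{"slide":[-0.1,0,0],"turn":0,"grip":4},{"slide":[-0.2,0,0],"turn":0,"grip":4},{"slide":[-0.2,0,0],"turn":0,"grip":4}]'
```

```text
time: 12.7
eef_pos: [0.534, 0.1165, 0.0223]
tcp_rot: [-0.029, 1.0, -0.0, 0.0]
contact_force: [0.6, -0.0, 0.6]
opening: 0.465
finger_force: 0.0
time: 13.0
eef_pos: [0.5358, 0.1167, 0.0223]
tcp_rot: [-0.029, 1.0, -0.0, 0.0]
contact_force: [-1.4, -0.3, -0.5]
opening: 0.467
finger_force: 0.1
time: 13.3
eef_pos: [0.5379, 0.1168, 0.0224]
tcp_rot: [-0.029, 1.0, -0.0, 0.0]
contact_force: [0.4, 0.6, -0.0]
opening: 0.469
finger_force: 0.1
```

```bash
for i in 1 2 3; do python3 -m inch '[{"slide":[-0.1,0,0],"turn":0,"grip":4},{"slide":[-0.1,0,0],"turn":0,"grip":4}]' | sed -n '2p;4p'; done
```

```text
eef_pos: [0.5389, 0.1169, 0.0224]
contact_force: [0.2, 0.2, 0.3]
eef_pos: [0.5394, 0.1169, 0.0222]
contact_force: [-1.2, 0.3, 1.1]
eef_pos: [0.5395, 0.117, 0.022]
contact_force: [-5.3, -0.1, 3.0]
```

It is in contact with the fence. I'll press a little more, back off and measure.

```bash
python3 -m inch '[{"slide":[-0.1,0,0],"turn":0,"grip":4},{"slide":[-0.1,0,0],"turn":0,"grip":4}]' | sed -n '2p;4p'
python3 -m inch '[{"slide":[0.6,0,0],"turn":0,"grip":4},{"slide":[0.6,0,-5],"turn":0,"grip":2},{"slide":[0.6,0,-10],"turn":0,"grip":0},{"slide":[-4,1,-12.5],"turn":0,"grip":0},{"slide":[-7.8,1.5,-12.5],"turn":0,"grip":0},{"slide":[-7.8,1.5,-12.5],"turn":0,"grip":0},{"slide":[-7.8,1.5,-12.5],"turn":0,"grip":0},{"slide":[-7.8,1.5,-12.5],"turn":0,"grip":0}]'; python3 look.py w5
sed -i 's/^R_=.*/R_=[v for v in range(34,172) if v<top-3]/' meas.py; python3 meas.py w5 '193+4*(v-34)/60'
python3 - <<'E'
import cv2
c=cv2.imread('pics/w5.png')[10:200,165:315]
cv2.imwrite('pics/w5c.png',cv2.resize(c,None,fx=3.1,fy=3.1,interpolation=cv2.INTER_NEAREST))
E
```

```text
eef_pos: [0.5395, 0.117, 0.0216]
contact_force: [-7.2, -0.7, 4.0]
time: 14.9
eef_pos: [0.6178, 0.1365, 0.1465]
tcp_rot: [-0.029, 1.0, 0.0, -0.0]
contact_force: [-0.8, 0.0, -0.8]
opening: 0.005
finger_force: 0.0
14.9 [0.6177908  0.13648275 0.14649298] [-5.81675055e-02  9.98306837e-01  3.64593690e-05] [-0.7932325   0.02752364 -0.83029008] 0.0051864851877445545
bar rect mm ((573.8832397460938, 110.34162139892578), (45.14474105834961, 98.56009674072266), 3.3263285160064697)
fence x= [-0.07362967  0.60300916] 176 0.0002533430644363007 end y= [0.05571308 0.05335741] 77 7.31098421847198e-05 angles board by fence 0.07362967271654126 by end 0.05571308113796037 px [[196.9, 34.0], [197.4, 42.0], [197.7, 50.0], [198.4, 58.0], [198.3, 66.0], [199.2, 74.0], [199.3, 82.0], [200.0, 90.0], [200.3, 98.0], [200.6, 106.0]]
bar centre world [0.57333939 0.10978334] red [0.57507374 0.08550294] bar yaw - board yaw deg -0.9617503386160535
corner gap to fence mm [42.8 44.3 -0.9 -2.4] corner y-end mm [ 74.1 -24.4 -25.1  73.4]
red to end mm (want 0) -0.3419136203793494 via centre -0.99970525454777 centre to fence-22.5 -0.9718185462360935
```

View pics/w5c.png

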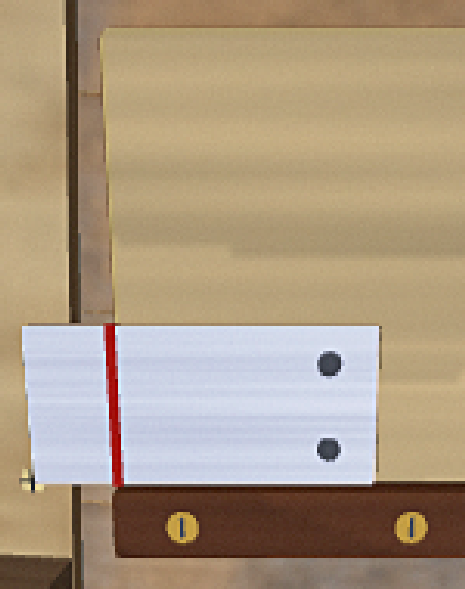

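The bar is flush with the fence and parallel to it (3.33° against 3.32°). The red line is at column 111 of the crop, right at the board edge apart from parallax. I'll check once more with the camera directly above the line.

```bash
python3 -m inch '[{"slide":[0,-2,-1],"turn":0,"grip":0},{"slide":[0,-5,-1],"turn":0,"grip":0},{"slide":[0,-5,-1],"turn":0,"grip":0},{"slide":[0,-5,-1],"turn":0,"grip":0},{"slide":[0,-5,-1],"turn":0,"grip":0}]'; python3 look.py w6
python3 - <<'E'
import cv2
c=cv2.imread('pics/w6.png')[20:200,200:380]
cv2.imwrite('pics/w6c.png',cv2.resize(c,None,fx=3.3,fy=3.3,interpolation=cv2.INTER_NEAREST))
E
```

```text
time: 15.45
eef_pos: [0.6209, 0.0871, 0.157]
tcp_rot: [-0.029, 1.0, 0.0, -0.0]
contact_force: [-0.6, -0.7, -1.1]
opening: 0.004
finger_force: 0.0
15.45 [0.62093986 0.08711805 0.15703475] [-5.83043849e-02  9.98298781e-01  3.77929895e-04] [-0.5863278  -0.70941337 -1.05570567] 0.0040865494323526295
```

View pics/w6c.png

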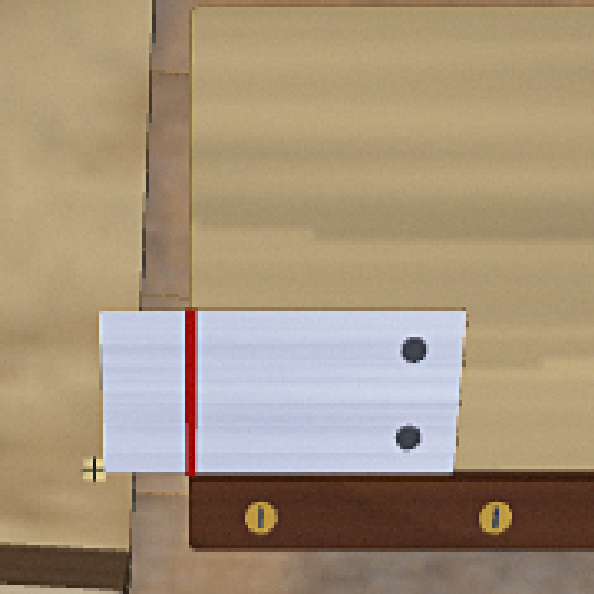

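From directly above, the red line (crop columns 185–196) is centred on the board's edge (column 191), and the bar lies against the fence at row 473. I'm handing in the job.

```bash
python3 -c "
from plant import ctrl
print(ctrl.sign_off())"
```

```text
the job is handed in; nothing more can be done
None
```

The bar lies flat against the fence with its red line above the board's right end, to within about 0.5 mm by the camera; I handed the job in at about 15.5 s, using pushes only and without touching the glue bottle, tape roll or tape measure.

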